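Load the embossing die with its round and square wooden blanks

TASK

Load the steel embossing die: lay the round wooden blank in the round cavity and the square wooden blank in the square cavity, each lying flat and fully home on the cavity floor, and let go of them. Leave the oblong blank, the jar, and the tape roll where they are.

Things in the scene. Friction and masses are not known exactly. Their poses are not given: they have to be found in the camera images.
- die: Plain steel die block lying flat on the table, fixed (it does not move in a run), 100 mm (its x) by 240 mm (its y) by 20 mm high; origin at the centre of its underside, z up. Its top has two shallow cavities with flat, darker floors, 6 mm deep with slightly chamfered mouths (1.5 mm): a round one 69 mm in diameter centred at y = -60 mm, and a square one 63 x 63 mm, sides parallel to the block's sides, centred at y = +60 mm. The block may lie at any yaw.
- round_cavity (a point): Centre of the floor of the round cavity in the die, 14 mm above the table (6 mm below the die's top face). Axes as the die's.
- square_cavity (a point): Centre of the floor of the square cavity in the die, 14 mm above the table (6 mm below the die's top face). Axes as the die's, so x and y run along the cavity's sides.
- round_blank: Loose round disc of plain light wood, 66 mm in diameter and 14 mm thick, lying flat on the table, about 25 to 50 g. Origin at its very centre (7 mm above its underside); z is the disc's axis. Both faces are alike. Seated, it stands 8 mm proud of the die.
- square_blank: Loose square tile of plain light wood, 60 x 60 mm and 14 mm thick, lying flat on the table at any yaw, about 25 to 50 g. Origin at its very centre (7 mm above its underside); x and y along its sides. Both faces are alike and any quarter turn fits. Seated, it stands 8 mm proud of the die.
- oblong_blank: Loose oblong tile of the same wood, 100 (x) x 45 (y) x 14 mm, lying flat near the other blanks; origin at its very centre. It fits no cavity here: to be left alone.
- jar: Bystander: glass jar with white lid, 64 mm in diameter, 75 mm high, standing on the table; origin at the centre of its underside.
- tape_roll: Bystander: paper tape roll lying flat, 90 mm outside diameter, 24 mm high; origin at the centre of its underside.
Not all that is in view belongs to the job. What is shaped like the square_blank but green is not meant.

How it is judged:
By the outcome, as a careful person would: the job done as asked, in the order asked, and still so for the second after the job is handed in, with the robot touching nothing.
It also fails if it takes over 61 s, if anything falls off the work surface, if the arm or the gripper's body presses on something with over 40 N, if the wrist force passes 120 N, or if a joint passes its speed limit or range.

ROBOT

A 7-joint arm with a two-finger parallel gripper is mounted at the origin on the work surface. World frame = base frame: x ahead of the robot, y to its left, z up, the work surface at z = 0. Lengths are in m, angles in rad, forces in N, time in s.
With the tool pointing down it reaches from about 0.425 to 1.025 m from the base axis. Payload 9.4 kg.
Tool frame: the origin (TCP) lies midway between the tips of the shut fingers; the grasp point (between the pads) lies 19 mm behind it; z points along the fingers, y is the line along which they close (so a half turn about z gives the same grasp; the last joint's range is limited). The gripper opens to 93 mm and grips with 3 to 60 N. Pads are 15 mm wide; open, the fingers measure 128 mm over their backs; the gripper's body (75 mm by 188 mm) begins 65 mm behind the grasp point.
Start: joints at [1.026, 0.599, -0.003, 1.599, 0.002, 0.943, -0.08], TCP at [0.327, -0.647, 0.219] pointing down, gripper open.
Joint ranges: [-2.57, 2.57], [-0.35, 1.97], [-1.29, 1.29], [0.11, 2.56], [-1.05, 4.19], [0.11, 1.86], [-2.63, 2.63]. Speed limits (rad/s): [2.22, 2.22, 3.01, 3.01, 3.14, 3.14, 3.14].

INTERFACE

Orientations are given as a rotation vector (axis times angle).
In Python, from station import ctrl gives the robot as it stands. The module is installed in compiled form; this text tells all that it offers.
- The arm moves only by the tool jog_arm, never from a script. Its argument "commands" is a list of rows, each an object with "offset": the shift along the world's x, y, z in units of 40 mm (1.0 is 40 mm), a list of three; "turn": the turn about the world's z in units of 5 degrees (1.0 is 5 degrees). In form: [{"offset": [dx, dy, dz], "turn": turn}, ...]. A call has 1 to 20 rows; each row shifts and turns the commanded pose from where the row before left it; what a row does not reach is not made up. A row lasts 1/12 s, in which the tool goes at most 41.7 mm and 7.16 degrees, less where a joint would pass 70% of its speed; a pose out of reach is approached as far as the arm can. A call is refused whole if a number of a shift passes 1 or a number of a turn 1, either way. A call with a gripper value outside its range is refused whole. "grip" is the opening in per cent of the stroke, from 0 (shut) to 100 (fully open), set as the call begins (left out, the last holds). The fingers move at their own pace and stop on an object; "grip_force" is the grip in N (left out, the last holds). Time passes only in rows, so rows that do not move let the fingers close. It gives the time, the measured TCP pose, the force, the opening and the grip force at its end, in the units of the state.
- ctrl.sense(): the state, without advancing time (a new reading comes with each control period).
- ctrl.grab_frame(name): name is "scene" or "top" or "wrist"; returns a dict with "frame" (480x640x3 uint8, red, green, blue), "fx", "fy", "cx", "cy" (pixels), "T" (4x4, takes a point from camera to world coordinates); the wrist camera has in their place "mount" (4x4, takes a point from camera to tool coordinates, whose origin is the TCP and whose axes are the flange's). Camera axes: x right, y down, z forward; pixel columns grow to the right and rows downward; lengths in m; the calibration is good to about 2 mm. A picture is of the moment at which its call begins: read the wrist's pose just before it. There is no depth.
- ctrl.job_done(): hands the job in; it is judged then, once.
The state is a dict: "t": time; "q": joint angles; "joint_vel": joint speeds; "tau": joint torques, N m; "eef_pos": TCP position; "orientation": TCP orientation; "wrist_force": force on the tool from outside, world axes, zero at the start; "ft_torque": the same for the moment, N m; "width": opening from 0.0 (shut) to 1.0 (fully open); "finger_force": force on a finger pad.
Only numpy, scipy, OpenCV 4.12 (cv2) and the standard library are available. Lean on these libraries where they do the work, as an engineer would, in place of code of your own. Each camera call takes 0.05 s, during which the arm holds its last target. There are 200 camera calls.

## Working session

There is one attempt and no reset: what is moved stays moved. The work goes in short steps, Python scripts to look and compute and a tool call to move; the robot and the scene stay as the last step left them, time stands still between calls to the robot, and variables do not carry over. Pictures are saved under pics/ and viewed, at most 10 in all, crops included, and the job is handed in when it is done.

Besides the shell and the picture viewer there is one more tool, called after "Emit:" as name(argument=value, ...) on one line, values as JSON. jog_arm: Moves the arm, as the interface text tells. Its arguments: {"type":"object","properties":{"commands":{"type":"array"},"grip":{"type":"number"},"grip_force":{"type":"number"}},"required":["commands"]}

```bash
mkdir -p pics; cat > h.py <<'E'
from station import ctrl
import numpy as np, cv2
from scipy.spatial.transform import Rotation as R
def grab(n):
    s=ctrl.sense(); f=ctrl.grab_frame(n)
    if n=="wrist":
        T=np.eye(4); T[:3,:3]=R.from_rotvec(s["orientation"]).as_matrix(); T[:3,3]=s["eef_pos"]
        f["T"]=T@np.array(f["mount"])
    f["T"]=np.array(f["T"]); return f
def ray(f,uv,z):
    uv=np.atleast_2d(np.array(uv,float))
    d=np.c_[(uv[:,0]-f["cx"])/f["fx"],(uv[:,1]-f["cy"])/f["fy"],np.ones(len(uv))]@f["T"][:3,:3].T
    o=f["T"][:3,3]; return o+d*((z-o[2])/d[:,2])[:,None]
def save(f,n): cv2.imwrite("pics/"+n,cv2.cvtColor(f["frame"],cv2.COLOR_RGB2BGR))
E
python3 - <<'E'
from h import *
np.set_printoptions(precision=3,suppress=True)
f=grab("top"); save(f,"top.png"); np.save("top.npy",f,allow_pickle=True)
g=grab("scene"); save(g,"scene.png")
print(f["T"],f["fx"]); s=ctrl.sense(); print(s)
print(ctrl.grab_frame("wrist")["mount"])
E
```

```text
[[ 0.005 -0.998  0.062  0.494]
 [-1.    -0.005 -0.004 -0.071]
 [ 0.005 -0.062 -0.998  1.26 ]
 [ 0.     0.     0.     1.   ]] 465.48561429217386
{'t': 0.1, 'q': array([ 1.026,  0.6  , -0.003,  1.6  ,  0.002,  0.943, -0.08 ]), 'joint_vel': array([ 0.001, -0.001, -0.002, -0.003, -0.   ,  0.   ,  0.002]), 'tau': array([  0.006, -76.655,   1.502, -25.294,  -0.052,   0.014,   0.   ]), 'eef_pos': array([ 0.327, -0.647,  0.218]), 'orientation': array([-3.055, -0.728,  0.001]), 'wrist_force': array([0.833, 0.459, 0.639]), 'ft_torque': array([-0.002,  0.083, -0.093]), 'finger_force': 0.0, 'width': 0.9984393499455809}
[[-0.001 -0.961 -0.278  0.077]
 [ 1.    -0.001  0.001 -0.   ]
 [-0.001 -0.278  0.961 -0.165]
 [ 0.     0.     0.     1.   ]]
```

View pics/top.png

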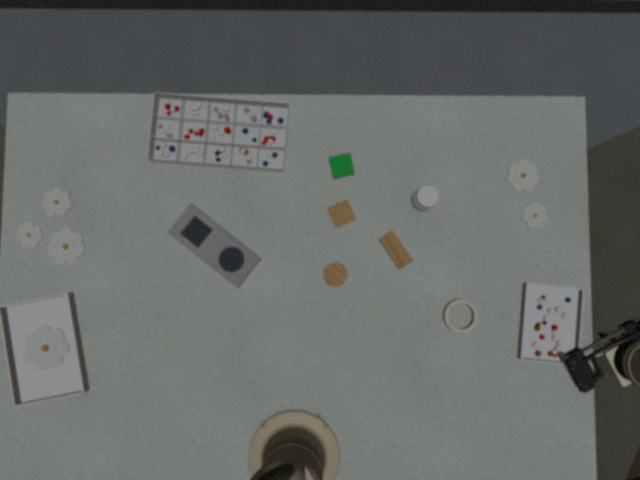

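View pics/scene.png

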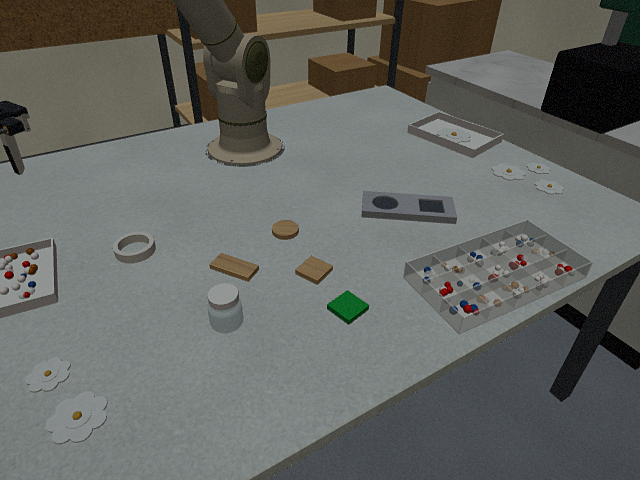

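The top view shows the die at about (214,245), with the round cavity at (231,259) and the square one at (196,232). The round blank is at (335,274), the square blank at (341,213), the oblong at (395,250) and the green tile at (342,165).

```bash
python3 - <<'E'
from h import *
np.set_printoptions(precision=4,suppress=True)
f=np.load("top.npy",allow_pickle=True).item()
hsv=cv2.cvtColor(f["frame"],cv2.COLOR_RGB2HSV); 
wood=cv2.inRange(hsv,(5,80,60),(25,255,255)); dark=cv2.inRange(hsv,(0,0,0),(179,255,75))
for nm,m,z in(("wood",wood,.014),("dark",dark,.014)):
    m=m.copy(); m[:140]=0; m[300:]=0; m[:,450:]=0; m[:,:150]=0
    for c in cv2.findContours(m,0,1)[0]:
        a=cv2.contourArea(c)
        if a<150: continue
        M=cv2.moments(c); p=(M["m10"]/a,M["m01"]/a); q=ray(f,p,z)[0]
        w=ray(f,c[:,0],z)[:,:2].astype(np.float32)
        print(nm,a,np.array(p),q,cv2.minAreaRect(w))
E
```

```text
wood 382.0 [334.8521 273.9908] [ 0.4787 -0.1043  0.014 ] ((0.4787175953388214, -0.10475011169910431), (0.058599747717380524, 0.058778729289770126), 0.264289915561676)
wood 513.0 [395.3099 249.3226] [ 0.5454 -0.2662  0.014 ] ((0.5454264283180237, -0.26594510674476624), (0.09561588615179062, 0.041916199028491974), 33.536861419677734)
wood 397.0 [341.0491 213.1486] [ 0.6422 -0.1205  0.014 ] ((0.6420628428459167, -0.12046189606189728), (0.056397099047899246, 0.056517601013183594), 23.612571716308594)
dark 475.5 [231.0256 258.9267] [0.5176 0.1734 0.014 ] ((0.5174790024757385, 0.17344950139522552), (0.06431825459003448, 0.06412879377603531), 0.8808016777038574)
dark 495.0 [195.9175 231.2192] [0.5914 0.2687 0.014 ] ((0.5916041731834412, 0.26837289333343506), (0.06245402246713638, 0.0622568316757679), 52.41836929321289)
```

Emit:
jog_arm(commands=[{"offset": [0.25, 0.9, 0], "turn": 0}, {"offset": [0.25, 0.9, 0], "turn": 0}, {"offset": [0.25, 0.9, 0], "turn": 0}, {"offset": [0.25, 0.9, 0], "turn": 0}, {"offset": [0.25, 0.9, 0], "turn": 0}, {"offset": [0.25, 0.9, 0], "turn": 0}, {"offset": [0.25, 0.9, 0], "turn": 0}, {"offset": [0.25, 0.9, 0], "turn": 0}, {"offset": [0.25, 0.9, 0], "turn": 0}, {"offset": [0.25, 0.9, 0], "turn": 0}, {"offset": [0.25, 0.9, 0], "turn": 0}, {"offset": [0.25, 0.9, -0.2], "turn": 0}, {"offset": [0.25, 0.9, -0.4], "turn": 0}, {"offset": [0.25, 0.9, -0.4], "turn": 0}, {"offset": [0.25, 0.9, -0.4], "turn": 0}, {"offset": [0, 0, 0], "turn": 0}, {"offset": [0, 0, 0], "turn": 0}, {"offset": [0, 0, 0], "turn": 0}], grip=100, grip_force=15)

```text
t: 1.65
eef_pos: [0.4767, -0.1074, 0.1626]
orientation: [3.056, 0.729, -0.001]
wrist_force: [0.2, 0.5, 0.2]
width: 1.0
finger_force: 0.0
```

Moves track well. I'll take a closer look with the wrist camera.

```bash
cat >> h.py <<'E'
def wood(f,z):
    hsv=cv2.cvtColor(f["frame"],cv2.COLOR_RGB2HSV); m=cv2.inRange(hsv,(5,80,50),(25,255,255))
    for c in cv2.findContours(cv2.morphologyEx(m,2,np.ones((5,5))),0,1)[0]:
        if cv2.contourArea(c)<2000: continue
        w=ray(f,c[:,0],z)[:,:2].astype(np.float32)
        print("wood",cv2.boundingRect(c),"rect",cv2.minAreaRect(w),"circ",cv2.minEnclosingCircle(w))
E
python3 - <<'E'
from h import *
f=grab("wrist"); save(f,"w1.png"); wood(f,.014); s=ctrl.sense(); print(s["eef_pos"],s["q"])
E
```

```text
wood (286, 418, 181, 24) rect ((0.2839708626270294, -0.2827138602733612), (0.034079596400260925, 0.2121475636959076), 26.7191104888916) circ ((0.28316065669059753, -0.28270918130874634), 0.10705747455358505)
wood (284, 188, 66, 65) rect ((0.4790393114089966, -0.10629072040319443), (0.06369350105524063, 0.06325472891330719), 26.759052276611328) circ ((0.47907555103302, -0.1061321273446083), 0.032508011907339096)
wood (467, 182, 52, 101) rect ((0.5446087121963501, -0.2658277750015259), (0.10000631958246231, 0.04754810407757759), 33.49595260620117) circ ((0.545525848865509, -0.26712724566459656), 0.054160796105861664)
wood (380, 23, 79, 81) rect ((0.6407061219215393, -0.12217490375041962), (0.06001589819788933, 0.06015089526772499), 23.305124282836914) circ ((0.6403409242630005, -0.12210261821746826), 0.041741155087947845)
[ 0.47676101 -0.10822962  0.16285639] [ 0.15132098  0.40338934 -0.05995725  2.1839726   0.04573479  0.55527433
 -1.04694532]
```

View pics/w1.png

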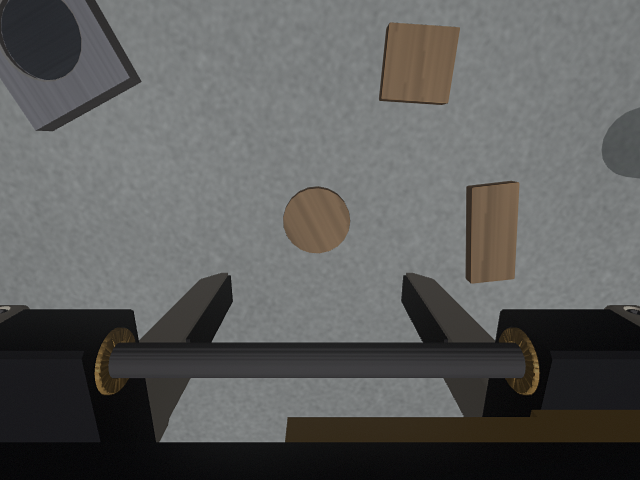

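The round blank is at (317,220), central between the fingers, with the square at (420,63) and the oblong at (492,232). I'll go down onto the round one.

Emit:
jog_arm(commands=[{"offset": [0.06, 0.05, -0.8], "turn": 0}, {"offset": [0, 0, -0.8], "turn": 0}, {"offset": [0, 0, -0.8], "turn": 0}, {"offset": [0, 0, -0.8], "turn": 0}, {"offset": [0, 0, -0.4], "turn": 0}, {"offset": [0, 0, -0.25], "turn": 0}, {"offset": [0, 0, 0], "turn": 0}, {"offset": [0, 0, 0], "turn": 0}, {"offset": [0, 0, 0], "turn": 0}])

```text
t: 2.45
eef_pos: [0.4798, -0.1059, 0.0098]
orientation: [3.056, 0.726, 0.002]
wrist_force: [0.3, -0.2, -0.1]
width: 1.001
finger_force: 0.0
```

Emit:
jog_arm(commands=[{"offset": [0, 0, 0], "turn": 0}, {"offset": [0, 0, 0], "turn": 0}, {"offset": [0, 0, 0], "turn": 0}, {"offset": [0, 0, 0], "turn": 0}, {"offset": [0, 0, 0], "turn": 0}, {"offset": [0, 0, 0], "turn": 0}, {"offset": [0, 0, 0], "turn": 0}, {"offset": [0, 0, 0], "turn": 0}, {"offset": [0, 0, 0], "turn": 0}, {"offset": [0, 0, 0], "turn": 0}], grip=0, grip_force=15)

```text
t: 3.28
eef_pos: [0.4796, -0.1051, 0.009]
orientation: [3.056, 0.728, 0.001]
wrist_force: [-0.9, 0.2, 7.2]
width: 0.701
finger_force: 15.0
```

Emit:
jog_arm(commands=[{"offset": [0, 0, 0.5], "turn": 0}, {"offset": [0, 0, 1], "turn": 0}, {"offset": [0, 0, 1], "turn": 0}, {"offset": [0.12, 0.87, 0], "turn": 0}, {"offset": [0.12, 0.87, 0], "turn": 0}, {"offset": [0.12, 0.87, 0], "turn": 0}, {"offset": [0.12, 0.87, 0], "turn": 0}, {"offset": [0.12, 0.87, 0], "turn": 0}, {"offset": [0.12, 0.87, 0], "turn": 0}, {"offset": [0.12, 0.87, 0], "turn": 0}, {"offset": [0.11, 0.87, 0], "turn": 0}, {"offset": [0, 0, 0], "turn": 0}, {"offset": [0, 0, 0], "turn": 0}, {"offset": [0, 0, 0], "turn": 0}])

```text
t: 4.45
eef_pos: [0.5167, 0.1727, 0.1084]
orientation: [3.055, 0.729, -0.002]
wrist_force: [0.6, 0.1, -0.7]
width: 0.705
finger_force: 15.0
```

```bash
python3 - <<'E'
from h import *
f=grab("wrist"); save(f,"w2.png"); np.save("w2.npy",f,allow_pickle=True); wood(f,.11); s=ctrl.sense(); print(s["eef_pos"],s["q"])
E
```

```text
wood (215, 410, 418, 32) rect ((0.4659859240055084, 0.0722726359963417), (0.023738186806440353, 0.2599778175354004), 26.684749603271484) circ ((0.45538097620010376, 0.0669424831867218), 0.1300889253616333)
wood (256, 231, 122, 111) rect ((0.5177660584449768, 0.17318646609783173), (0.06414572149515152, 0.06525935977697372), 26.717830657958984) circ ((0.516064465045929, 0.17266052961349487), 0.03426646441221237)
[0.51687741 0.17187294 0.10842134] [-0.43038241  0.54205227  0.00683932  2.10917013 -0.00617783  0.49161762
 -1.52316676]
```

View pics/w2.png

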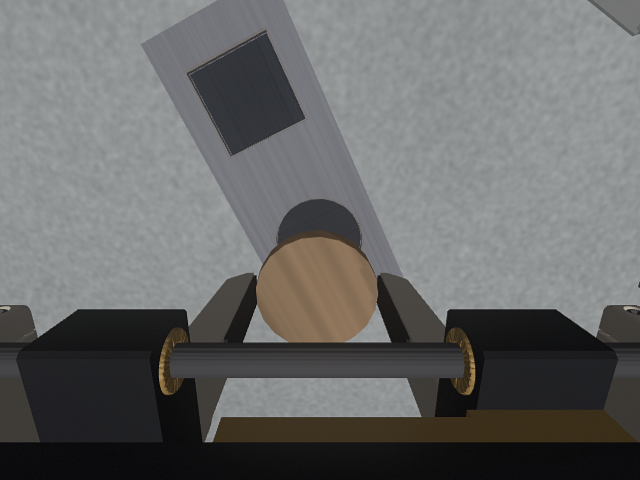

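The disc is held (at (317,290)), with the round cavity behind it at (320,225) and the square cavity at (246,93). I'll measure the cavities from this view.

```bash
cat >> h.py <<'E'
from scipy.optimize import least_squares
def circ(w):
    r=least_squares(lambda p:np.hypot(w[:,0]-p[0],w[:,1]-p[1])-p[2],[*w.mean(0),.033],loss="soft_l1",f_scale=.001); return r.x
def circr(w,R0):
    r=least_squares(lambda p:np.hypot(w[:,0]-p[0],w[:,1]-p[1])-R0,w.mean(0),loss="soft_l1",f_scale=.001); return r.x
E
python3 - <<'E'
from h import *
np.set_printoptions(precision=4,suppress=True)
f=np.load("w2.npy",allow_pickle=True).item()
im=f["frame"]; hsv=cv2.cvtColor(im,cv2.COLOR_RGB2HSV)
print(im[90,246],im[215,320],im[170,290],im[232,320])
m=cv2.inRange(hsv,(0,0,0),(179,255,int(hsv[90,246,2])+22)); m[300:]=0
for c in cv2.findContours(cv2.morphologyEx(m,2,np.ones((3,3))),0,1)[0]:
    if cv2.contourArea(c)<1500: continue
    x,y,w,h=cv2.boundingRect(c); print((x,y,w,h))
    p=c[:,0].astype(float)
    if y<100:
        for z in(.014,.02): r=cv2.minAreaRect(ray(f,p,z)[:,:2].astype(np.float32)); print(z,r)
    else:
        p=p[(p[:,1]<228)&(p[:,0]>270)&(p[:,0]<370)]
        for z in(.014,.02): w=ray(f,p,z)[:,:2]; print(z,circ(w),circr(w,.0345),circr(w,.036))
# blank: lateral/rear edge of wood
w=cv2.inRange(hsv,(5,80,90),(25,255,255)); w[345:]=0; w[:225]=0
c=max(cv2.findContours(w,0,1)[0],key=cv2.contourArea)[:,0].astype(float)
print(cv2.boundingRect(c.astype(np.int32)))
c=c[c[:,1]<335]; z=ctrl.sense()["eef_pos"][2]+.005
print("blank",circ(ray(f,c,z)[:,:2]),circr(ray(f,c,z)[:,:2],.033))
E
```

```text
[49 51 56] [51 53 56] [120 121 128] [73 59 46]
(271, 199, 90, 55)
0.014 [0.5174 0.1709 0.0333] [0.5161 0.1703] [0.5146 0.1695]
0.02 [0.519  0.1718 0.0325] [0.5169 0.1707] [0.5154 0.1699]
(191, 34, 113, 120)
0.014 ((0.5909134745597839, 0.26540306210517883), (0.06127198040485382, 0.06125160679221153), 52.18146514892578)
0.02 ((0.5907964706420898, 0.26406726241111755), (0.05985131859779358, 0.059831369668245316), 52.18149948120117)
(256, 237, 122, 106)
blank [0.5162 0.1724 0.0317] [0.515  0.1718]
```

Emit:
jog_arm(commands=[{"offset": [0.015, -0.04, -0.5], "turn": 0}, {"offset": [0, 0, -0.7], "turn": 0}, {"offset": [0, 0, -0.5], "turn": 0}, {"offset": [0, 0, -0.2], "turn": 0}, {"offset": [0, 0, 0], "turn": 0}, {"offset": [0, 0, 0], "turn": 0}, {"offset": [0, 0, -0.05], "turn": 0}, {"offset": [0, 0, -0.05], "turn": 0}, {"offset": [0, 0, 0], "turn": 0}, {"offset": [0, 0, 0], "turn": 0}])

```text
t: 5.33
eef_pos: [0.5182, 0.1718, 0.0292]
orientation: [-3.056, -0.728, -0.001]
wrist_force: [0.5, 0.2, -0.6]
width: 0.701
finger_force: 15.0
```

Emit:
jog_arm(commands=[{"offset": [0, 0, -0.04], "turn": 0}, {"offset": [0, 0, -0.04], "turn": 0}, {"offset": [0, 0, -0.04], "turn": 0}, {"offset": [0, 0, 0], "turn": 0}, {"offset": [0, 0, 0], "turn": 0}])

```text
t: 5.75
eef_pos: [0.5178, 0.1717, 0.0236]
orientation: [3.056, 0.728, -0.001]
wrist_force: [-0.7, 0.1, -1.2]
width: 0.704
finger_force: 15.0
```

```bash
python3 - <<'E'
from h import *
f=grab("wrist"); save(f,"w3.png"); s=ctrl.sense(); print(s["eef_pos"],s["wrist_force"],s["ft_torque"])
for i in range(4): ctrl.grab_frame("top"); print(ctrl.sense()["eef_pos"],ctrl.sense()["wrist_force"])
E
```

```text
[0.5178663  0.17167247 0.02371208] [-0.05147671 -0.94682046 -0.48643867] [-0.00524715  0.02232672  0.0085093 ]
[0.51788368 0.1716886  0.02376788] [-1.15277475  0.26018038 -0.32666891]
[0.51788591 0.17166748 0.02378437] [ 0.05340341  0.1965184  -0.83406258]
[0.5179014  0.17170471 0.02381229] [ 0.43971779  0.55933257 -0.39594014]
[0.51791725 0.17165911 0.02384715] [ 0.4032805   0.3564601  -0.90623098]
```

View pics/w3.png

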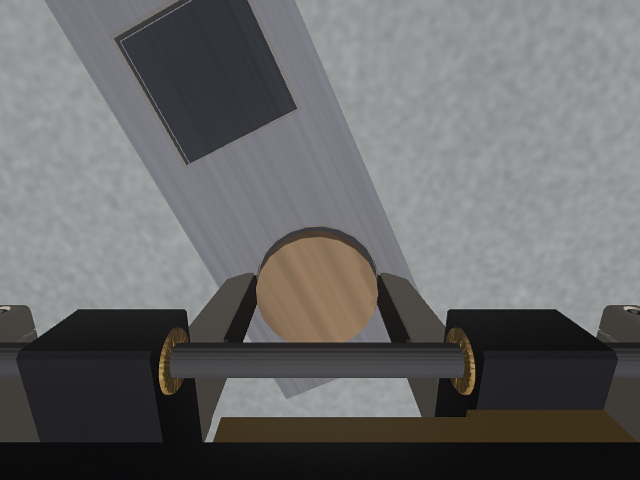

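The disc sits in the mouth at (317,290) with no contact force, so I'll release and rise.

Emit:
jog_arm(commands=[{"offset": [0, 0, 0], "turn": 0}, {"offset": [0, 0, 0], "turn": 0}, {"offset": [0, 0, 0], "turn": 0}, {"offset": [0, 0, 0], "turn": 0}, {"offset": [0, 0, 0], "turn": 0}, {"offset": [0, 0, 0.5], "turn": 0}, {"offset": [0, 0, 1], "turn": 0}, {"offset": [0, 0, 1], "turn": 0}, {"offset": [0, 0, 0.5], "turn": 0}, {"offset": [0, 0, 0], "turn": 0}, {"offset": [0, 0, 0], "turn": 0}], grip=100)

```text
t: 6.92
eef_pos: [0.5185, 0.1719, 0.145]
orientation: [-3.056, -0.728, -0.004]
wrist_force: [-0.2, -0.6, -0.4]
width: 1.0
finger_force: 0.0
```

```bash
python3 - <<'E'
from h import *
f=grab("wrist"); save(f,"w4.png"); np.save("w4.npy",f,allow_pickle=True); wood(f,.028); s=ctrl.sense(); print(s["eef_pos"])
E
```

```text
wood (286, 410, 354, 32) rect ((0.40007835626602173, -0.06355331838130951), (0.040738314390182495, 0.3792644739151001), 26.678377151489258) circ ((0.3831004500389099, -0.07212083041667938), 0.18970438838005066)
wood (281, 197, 72, 72) rect ((0.5176461935043335, 0.17140129208564758), (0.06487762182950974, 0.06299778819084167), 26.7213134765625) circ ((0.5177257061004639, 0.17134754359722137), 0.03297973424196243)
[0.51778343 0.17165722 0.14381128]
```

View pics/w4.png

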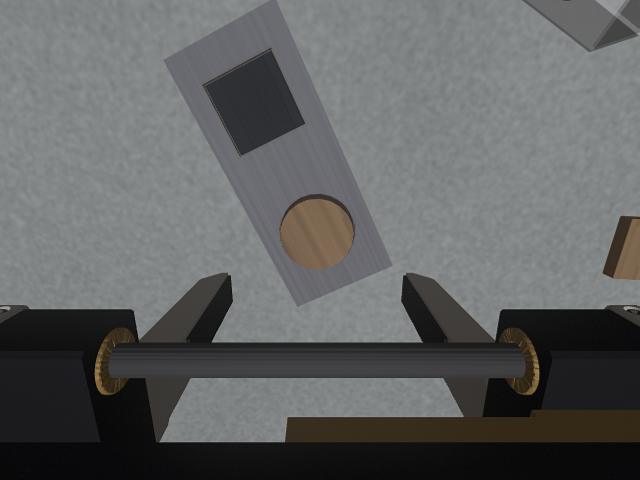

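The disc lies evenly in the round cavity at (317,233), its radius matching a top face at 28 mm. Next is the square blank.

Emit:
jog_arm(commands=[{"offset": [0.38, -0.92, 0], "turn": -0.35}, {"offset": [0.38, -0.92, 0], "turn": -0.35}, {"offset": [0.38, -0.92, 0], "turn": 0}, {"offset": [0.38, -0.92, 0], "turn": 0}, {"offset": [0.38, -0.92, 0], "turn": 0}, {"offset": [0.38, -0.92, 0], "turn": 0}, {"offset": [0.38, -0.92, 0], "turn": 0}, {"offset": [0.41, -0.91, 0], "turn": 0}, {"offset": [0, 0, 0], "turn": 0}, {"offset": [0, 0, 0], "turn": 0}, {"offset": [0, 0, 0], "turn": 0}])

```text
t: 7.88
eef_pos: [0.6396, -0.1217, 0.1419]
orientation: [-3.075, -0.634, 0.005]
wrist_force: [-0.1, 0.8, -0.3]
width: 1.003
finger_force: 0.0
```

```bash
python3 - <<'E'
from h import *
f=grab("wrist"); wood(f,.014); s=ctrl.sense(); print(s["eef_pos"],s["q"],np.degrees(R.from_rotvec(s["orientation"]).as_euler("ZYX")))
E
```

```text
wood (286, 418, 180, 24) rect ((0.45392900705337524, -0.27174288034439087), (0.03191759064793587, 0.19799531996250153), 23.316204071044922) circ ((0.4476379156112671, -0.27445435523986816), 0.09951578080654144)
wood (286, 193, 66, 63) rect ((0.643676221370697, -0.12201561033725739), (0.05804430693387985, 0.058714862912893295), 23.262432098388672) circ ((0.643382728099823, -0.12226103246212006), 0.04089367389678955)
[ 0.6397255  -0.12076843  0.142299  ] [ 1.01418202e-01  5.96422597e-01 -2.29040704e-03  1.84138343e+00
  6.35630230e-04  7.06582149e-01 -1.06371535e+00] [ 2.33792969e+01  1.15578245e-01 -1.79878431e+02]
```

Emit:
jog_arm(commands=[{"offset": [0.08, -0.03, -0.8], "turn": 0}, {"offset": [0, 0, -0.8], "turn": 0}, {"offset": [0, 0, -0.8], "turn": 0}, {"offset": [0, 0, -0.6], "turn": 0}, {"offset": [0, 0, -0.33], "turn": 0}, {"offset": [0, 0, 0], "turn": 0}, {"offset": [0, 0, 0], "turn": 0}, {"offset": [0, 0, 0], "turn": 0}])

```text
t: 8.6
eef_pos: [0.6447, -0.1231, 0.012]
orientation: [3.076, 0.635, 0.002]
wrist_force: [0.0, 0.2, 0.2]
width: 0.997
finger_force: 0.0
```

Emit:
jog_arm(commands=[{"offset": [0, 0, 0], "turn": 0}, {"offset": [0, 0, 0], "turn": 0}, {"offset": [0, 0, 0], "turn": 0}, {"offset": [0, 0, 0], "turn": 0}, {"offset": [0, 0, 0], "turn": 0}, {"offset": [0, 0, 0], "turn": 0}, {"offset": [0, 0, 0], "turn": 0}, {"offset": [0, 0, 0], "turn": 0}, {"offset": [0, 0, 0], "turn": 0}, {"offset": [0, 0, 0], "turn": 0}], grip=0, grip_force=15)

```text
t: 9.43
eef_pos: [0.644, -0.1235, 0.0109]
orientation: [3.077, 0.634, 0.0]
wrist_force: [-0.7, -0.5, 5.4]
width: 0.638
finger_force: 15.0
```

Emit:
jog_arm(commands=[{"offset": [0, 0, 0.4], "turn": 0}, {"offset": [0, 0, 1], "turn": 0}, {"offset": [0, 0, 1], "turn": 0}, {"offset": [-0.132, 0.974, 0], "turn": 0.58}, {"offset": [-0.132, 0.974, 0], "turn": 0.58}, {"offset": [-0.132, 0.974, 0], "turn": 0.58}, {"offset": [-0.132, 0.974, 0], "turn": 0.58}, {"offset": [-0.132, 0.974, 0], "turn": 0.58}, {"offset": [-0.132, 0.974, 0], "turn": 0.58}, {"offset": [-0.132, 0.974, 0], "turn": 0.58}, {"offset": [-0.132, 0.974, 0], "turn": 0.58}, {"offset": [-0.132, 0.974, 0], "turn": 0.58}, {"offset": [-0.132, 0.974, 0], "turn": 0.58}, {"offset": [0, 0, 0], "turn": 0}, {"offset": [0, 0, 0], "turn": 0}, {"offset": [0, 0, 0], "turn": 0}, {"offset": [0, 0, 0], "turn": 0}])

```text
t: 10.85
eef_pos: [0.5914, 0.264, 0.1064]
orientation: [2.821, 1.381, -0.001]
wrist_force: [0.0, -0.0, -0.1]
width: 0.639
finger_force: 15.0
```

```bash
python3 - <<'E'
from h import *
np.set_printoptions(precision=4,suppress=True)
f=grab("wrist"); save(f,"w5.png"); np.save("w5.npy",f,allow_pickle=True); s=ctrl.sense(); wood(f,s["eef_pos"][2]+.003);  print(s["eef_pos"],s["q"],s["width"],np.degrees(R.from_rotvec(s["orientation"]).as_euler("ZYX")))
E
```

```text
wood (200, 410, 419, 32) rect ((0.581918478012085, 0.15851609408855438), (0.02354826219379902, 0.2583763003349304), 52.0162467956543) circ ((0.5749427676200867, 0.14952100813388824), 0.12925103306770325)
wood (260, 234, 114, 109) rect ((0.591819167137146, 0.2645990252494812), (0.06266392767429352, 0.05879469960927963), 52.08700180053711) circ ((0.5919439196586609, 0.26457834243774414), 0.04117962345480919)
[0.5916 0.2639 0.1065] [-0.4492  0.6389 -0.0895  1.8704  0.0914  0.637  -1.2554] 0.6415838605499636 [ 52.1445   0.0601 179.965 ]
```

View pics/w5.png

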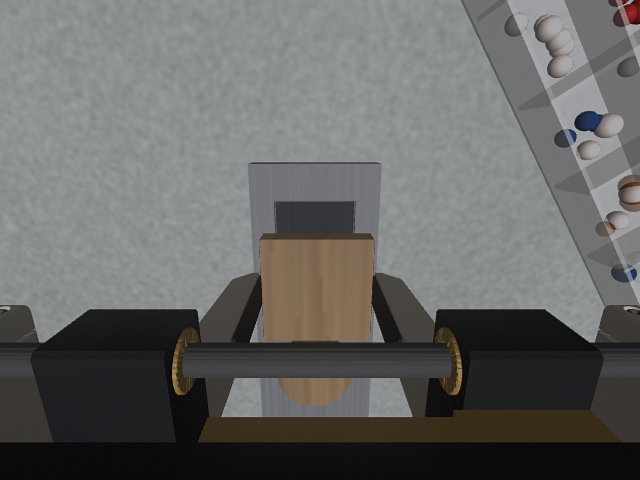

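The square tile is held at (317,290) and aligned with the die. The square cavity's far edge is at row 202, spanning columns 275 to 356. I'll compute the offsets along and across the die.

```bash
python3 - <<'E'
from h import *
np.set_printoptions(precision=4,suppress=True)
f=np.load("w5.npy",allow_pickle=True).item(); im=f["frame"].astype(int); g=im.sum(2)/3
def edge(v,a,b):  # strongest gradient sub-range
    d=np.abs(np.gradient(v))[a:b]; return a+d.argmax(), np.where(d>.4*d.max())[0]+a
print("col profile rows", edge(g[:,300:335].mean(1),150,182),edge(g[:,300:335].mean(1),190,215),edge(g[:,300:335].mean(1),222,250))
print("rows: cav", edge(g[208:226].mean(0),262,290),edge(g[208:226].mean(0),342,368)); print("die",edge(g[180:195].mean(0),240,262),edge(g[180:195].mean(0),370,392))
print("blank",edge(im[250:270,:,0].mean(0)-im[250:270,:,2].mean(0),250,275),edge(im[250:270,:,0].mean(0)-im[250:270,:,2].mean(0),360,388))
print(im[228:246,317])
T=f["T"]; p=ctrl.sense()["eef_pos"]; th=np.radians(52.15); X=np.array([np.cos(th),np.sin(th)]); Y=np.array([np.sin(th),-np.cos(th)])
def t(uv,z): d=ray(f,uv,z)[0,:2]-p[:2]; return d@X*1e3,d@Y*1e3
for n,uv,z in(("die far",(317,162.5),.02),("cav far",(317,202),.0185),("cavL",(275,217),.0185),("cavR",(356,217),.0185),("blank far",(317,239),p[2]+.003),("blankL",(261,260),p[2]+.003),("blankR",(373,260),p[2]+.003),("dieL",(249.5,187),.02),("dieR",(381,187),.02)): print(n,uv,np.array(t(uv,z)))
E
```

```text
col profile rows (np.int64(162), array([161, 162, 163, 164])) (np.int64(201), array([200, 201, 202])) (np.int64(239), array([239, 240]))
rows: cav (np.int64(276), array([273, 274, 275, 276])) (np.int64(354), array([353, 354, 355]))
die (np.int64(249), array([248, 249])) (np.int64(380), array([380, 381]))
blank (np.int64(260), array([259, 260])) (np.int64(373), array([373, 374]))
[[ 52  54  57]
 [ 52  53  57]
 [ 52  54  57]
 [ 52  54  57]
 [ 51  54  57]
 [ 62  53  46]
 [ 68  54  43]
 [ 67  54  42]
 [ 68  56  44]
 [ 67  54  42]
 [ 61  50  39]
 [ 92  73  56]
 [126 102  76]
 [122 100  77]
 [121 100  79]
 [122 101  79]
 [122 100  78]
 [122 101  79]]
die far (317, 162.5) [61.6818  0.3367]
cav far (317, 202) [31.8795  0.3316]
cavL (275, 217) [ 20.1012 -32.3856]
cavR (356, 217) [20.037  30.7162]
blank far (317, 239) [29.3596  0.08  ]
blankL (261, 260) [ 18.0565 -28.8874]
blankR (373, 260) [17.9852 29.0559]
dieL (249.5, 187) [ 43.6411 -50.6077]
dieR (381, 187) [43.5538 48.6573]
```

Emit:
jog_arm(commands=[{"offset": [0.005, 0.05, -0.5], "turn": 0}, {"offset": [0, 0, -0.7], "turn": 0}, {"offset": [0, 0, -0.5], "turn": 0}, {"offset": [0, 0, -0.15], "turn": 0}, {"offset": [0, 0, 0], "turn": 0}, {"offset": [0, 0, 0], "turn": 0}, {"offset": [0, 0, -0.04], "turn": 0}, {"offset": [0, 0, -0.04], "turn": 0}, {"offset": [0, 0, 0], "turn": 0}, {"offset": [0, 0, 0], "turn": 0}])

```text
t: 11.73
eef_pos: [0.5915, 0.2682, 0.03]
orientation: [2.82, 1.385, 0.001]
wrist_force: [-0.3, 0.6, -0.7]
width: 0.645
finger_force: 15.0
```

Emit:
jog_arm(commands=[{"offset": [0, 0, -0.02], "turn": 0}, {"offset": [0, 0, -0.02], "turn": 0}, {"offset": [0, 0, -0.02], "turn": 0}, {"offset": [0, 0, 0], "turn": 0}, {"offset": [0, 0, 0], "turn": 0}])

```text
t: 12.15
eef_pos: [0.5912, 0.2681, 0.0269]
orientation: [2.82, 1.385, -0.0]
wrist_force: [0.6, -0.6, -0.2]
width: 0.64
finger_force: 15.0
```

```bash
python3 - <<'E'
from h import *
f=grab("wrist"); s=ctrl.sense(); print(s["eef_pos"],s["wrist_force"],s["ft_torque"])
cv2.imwrite("pics/w6.png",cv2.resize(cv2.cvtColor(f["frame"],cv2.COLOR_RGB2BGR)[150:400,200:440],None,fx=3,fy=2.4,interpolation=2))
E
```

```text
[0.59126862 0.26808618 0.02694198] [-0.31374042 -0.07406766 -1.57821719] [-0.00629426 -0.01008029 -0.0375158 ]
```

View pics/w6.png

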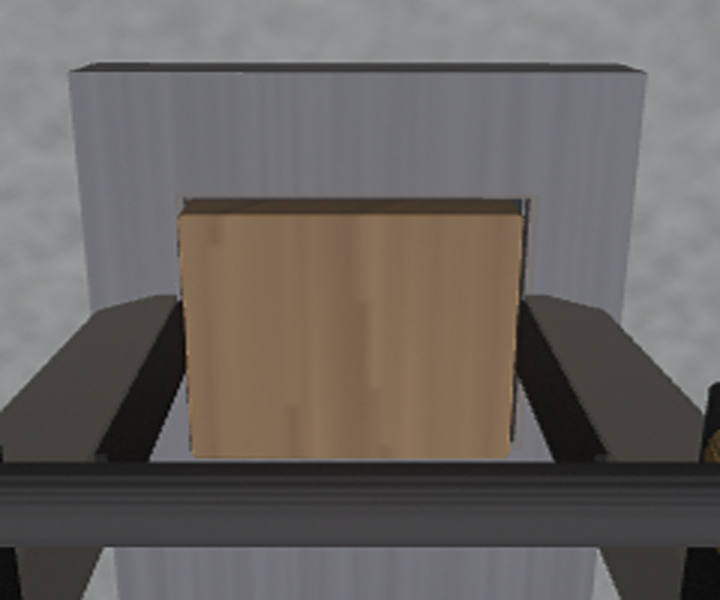

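The tile is inside the square cavity's mouth, with a slightly wider gap on the right and no contact force. I'll nudge it about 0.8 mm, release and rise.

Emit:
jog_arm(commands=[{"offset": [0, -0.02, -0.02], "turn": 0}, {"offset": [0, 0, 0], "turn": 0}, {"offset": [0, 0, 0], "turn": 0}])

```text
t: 12.45
eef_pos: [0.5913, 0.2672, 0.0261]
orientation: [2.82, 1.384, -0.0]
wrist_force: [0.7, -0.1, -0.1]
width: 0.639
finger_force: 15.0
```

Emit:
jog_arm(commands=[{"offset": [0, 0, 0], "turn": 0}, {"offset": [0, 0, 0], "turn": 0}, {"offset": [0, 0, 0], "turn": 0}, {"offset": [0, 0, 0], "turn": 0}, {"offset": [0, 0, 0], "turn": 0}, {"offset": [0, 0, 0.5], "turn": 0}, {"offset": [0, 0, 1], "turn": 0}, {"offset": [-0.3, -0.4, 0.8], "turn": 0}, {"offset": [-0.3, -0.4, 0.8], "turn": 0}, {"offset": [-0.3, -0.4, 0], "turn": 0}, {"offset": [0, 0, 0], "turn": 0}, {"offset": [0, 0, 0], "turn": 0}], grip=100)

```text
t: 13.45
eef_pos: [0.5552, 0.2185, 0.151]
orientation: [2.821, 1.383, 0.001]
wrist_force: [0.3, 0.8, 0.6]
width: 1.002
finger_force: 0.0
```

```bash
python3 - <<'E'
from h import *
f=grab("wrist"); s=ctrl.sense(); print(s["eef_pos"],s["wrist_force"]); wood(f,.028)
cv2.imwrite("pics/w7.png",cv2.resize(cv2.cvtColor(f["frame"],cv2.COLOR_RGB2BGR)[60:300,190:450],None,fx=2.5,fy=2.5,interpolation=2))
E
```

```text
[0.5554792  0.21941075 0.15038335] [-0.83135789  0.74793349 -0.38705336]
wood (286, 410, 354, 32) rect ((0.5481346249580383, -0.05295722186565399), (0.04181724414229393, 0.38833945989608765), 52.08937072753906) circ ((0.5361665487289429, -0.06837905198335648), 0.1942414790391922)
wood (281, 257, 68, 65) rect ((0.5180945992469788, 0.1734800934791565), (0.06608513742685318, 0.06372177600860596), 52.152469635009766) circ ((0.5182875990867615, 0.17322629690170288), 0.033995695412158966)
wood (280, 126, 71, 72) rect ((0.5907535552978516, 0.26637375354766846), (0.058831218630075455, 0.05906260013580322), 52.18704605102539) circ ((0.5906636714935303, 0.2659590244293213), 0.041024088859558105)
```

View pics/w7.png

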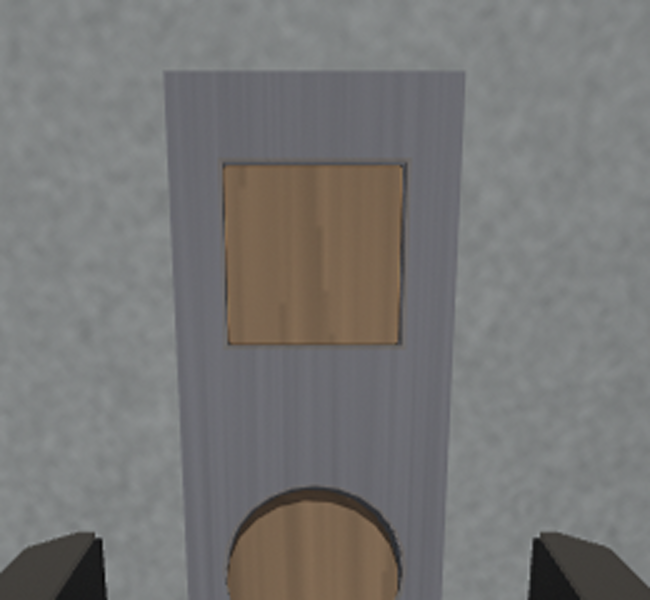

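Both blanks look home: the square tile at (315,253) with even gaps, the disc at (315,560). I'll press each lightly with the shut fingers to confirm the height.

Emit:
jog_arm(commands=[{"offset": [0.45, 0.6, 0], "turn": 0}, {"offset": [0.45, 0.58, -0.3], "turn": 0}, {"offset": [0, 0, -0.8], "turn": 0}, {"offset": [0, 0, -0.8], "turn": 0}, {"offset": [0, 0, -0.8], "turn": 0}, {"offset": [0, 0, -0.2], "turn": 0}, {"offset": [0, 0, -0.05], "turn": 0}, {"offset": [0, 0, 0], "turn": 0}, {"offset": [0, 0, 0], "turn": 0}, {"offset": [0, 0, 0], "turn": 0}], grip=0)

```text
t: 14.33
eef_pos: [0.592, 0.2671, 0.0337]
orientation: [-2.82, -1.385, -0.003]
wrist_force: [-0.0, -0.3, 0.6]
width: 0.333
finger_force: 0.0
```

Emit:
jog_arm(commands=[{"offset": [0, 0, -0.03], "turn": 0}, {"offset": [0, 0, -0.03], "turn": 0}, {"offset": [0, 0, 0], "turn": 0}, {"offset": [0, 0, 0], "turn": 0}])

```text
t: 14.67
eef_pos: [0.5914, 0.2665, 0.0302]
orientation: [-2.82, -1.385, -0.001]
wrist_force: [-0.5, -1.0, -0.1]
width: 0.045
finger_force: 0.0
```

Emit:
jog_arm(commands=[{"offset": [0, 0, -0.03], "turn": 0}, {"offset": [0, 0, -0.03], "turn": 0}, {"offset": [0, 0, 0], "turn": 0}, {"offset": [0, 0, 0], "turn": 0}])

```text
t: 15.0
eef_pos: [0.5915, 0.2665, 0.0284]
orientation: [2.82, 1.385, 0.001]
wrist_force: [-1.9, -0.9, 10.5]
width: 0.007
finger_force: 5.3
```

The square blank's top is at about 28 mm under 10 N, so it is home. Now the round one.

Emit:
jog_arm(commands=[{"offset": [0, 0, 0.5], "turn": 0}, {"offset": [-0.46, -0.59, 0], "turn": 0}, {"offset": [-0.46, -0.59, 0], "turn": 0}, {"offset": [-0.46, -0.59, 0], "turn": 0}, {"offset": [-0.46, -0.6, 0], "turn": 0}, {"offset": [0, 0, 0], "turn": 0}, {"offset": [0, 0, -0.3], "turn": 0}, {"offset": [0, 0, -0.15], "turn": 0}, {"offset": [0, 0, 0], "turn": 0}, {"offset": [0, 0, 0], "turn": 0}])

```text
t: 15.83
eef_pos: [0.5179, 0.1721, 0.029]
orientation: [-2.82, -1.385, 0.001]
wrist_force: [0.1, -0.3, -0.1]
width: 0.004
finger_force: 0.0
```

Emit:
jog_arm(commands=[{"offset": [0, 0, -0.03], "turn": 0}, {"offset": [0, 0, -0.03], "turn": 0}, {"offset": [0, 0, 0], "turn": 0}, {"offset": [0, 0, 0], "turn": 0}])

```text
t: 16.17
eef_pos: [0.518, 0.1722, 0.0283]
orientation: [2.82, 1.385, 0.002]
wrist_force: [-4.2, -1.2, 18.2]
width: 0.005
finger_force: 9.1
```

Both are home. I'll rise clear and hand in.

Emit:
jog_arm(commands=[{"offset": [0, 0, 0.5], "turn": 0}, {"offset": [0, 0, 1], "turn": 0}, {"offset": [0, 0, 1], "turn": 0}, {"offset": [0, 0, 0.5], "turn": 0}, {"offset": [0, 0, 0], "turn": 0}, {"offset": [0, 0, 0], "turn": 0}, {"offset": [0, 0, 0], "turn": 0}])

```text
t: 16.75
eef_pos: [0.5174, 0.1717, 0.1465]
orientation: [-2.82, -1.385, 0.001]
wrist_force: [0.4, -0.6, -0.7]
width: 0.005
finger_force: 0.0
```

```bash
python3 - <<'E'
from h import *
f=grab("wrist"); wood(f,.028); print(ctrl.sense()["eef_pos"]); print(ctrl.job_done())
E
```

```text
wood (47, 410, 419, 32) rect ((0.33453160524368286, 0.042187005281448364), (0.0411868654191494, 0.45220184326171875), 52.22206115722656) circ ((0.32191601395606995, 0.025910161435604095), 0.2262009084224701)
wood (280, 195, 73, 72) rect ((0.5173818469047546, 0.17183640599250793), (0.0653265118598938, 0.06364089250564575), 28.054607391357422) circ ((0.5173847079277039, 0.1719583421945572), 0.0330333337187767)
wood (278, 43, 78, 83) rect ((0.5902901291847229, 0.265691339969635), (0.05911072716116905, 0.059105101972818375), 52.259193420410156) circ ((0.5904339551925659, 0.265986829996109), 0.04099539294838905)
[0.51707177 0.17155411 0.14593794]
the job is handed in; nothing more can be done
None
```

The round and square blanks are released and seated in their cavities; a light press at each centre found the top at about 28 mm, the fully home height. The job was handed in at about 17 s, with the oblong blank, jar and tape roll left alone.

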